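# Scoop knobs from the stock tray into the scale bowl

### The job

Take the scoop by its handle, scoop up at least three of the five knobs from the stock tray in one go and tip them into the bowl on the bench scale, then set the scoop back down flat on its mat. Handle the knobs only with the scoop, never with the gripper; every knob must end up either in the bowl or still in the tray, and the other things on the bench stay where they are.

Things in the scene. Friction and masses are not known exactly. Their poses are not given: they have to be found in the camera images.
- scoop: open-fronted aluminium hand scoop, loose, 0.18 kg, starts on its mat. Origin: centre of the pan's underside; x out of the open front, z up. Pan 90 (x) x 104 (y) mm, floor 2 mm, walls 2.5 mm thick, 42 mm high at the back, 26 mm in front. Behind it a level black bar handle 95 (x) x 22 x 20 mm high, at x -58 to -153 mm, centred 85 mm above the underside
- scoop_grip (a point): the grip point of the scoop's handle: on the bar's centre line, 105 mm behind and 85 mm above the scoop's origin
- scoop_pan (a point): middle of the space inside the scoop's pan, 20 mm above the scoop's origin
- scoop_lip (a point): middle of the scoop's front edge, at its underside, 45 mm ahead of the scoop's origin
- tray: fixed open aluminium tray, 228 (x) x 132 (y) mm, walls 45 mm high, 4 mm thick, inside 124 mm wide. Origin: centre of its underside. Inner floor 4 mm up, flat from x = -110 to about +67 mm; from there the far end slopes up at 45 degrees to wall height. The near part is empty at the start; the knobs stand from x = -15 to +65 mm
- bowl_in (a point): middle of the inner floor of the round steel bowl that is fixed on the bench scale (grey scale about 220 x 190 mm, a low display block along its +x side up to 50 mm high)
- bowl_rim (a point): centre of the mouth of that bowl, at rim height; rim radius 95 mm, bowl 50 mm deep, wall 3 mm
- mat: flat grey mat, fixed, 250 (x) x 150 (y) x 4 mm thick; origin: centre of its underside. The scoop's place. Mat and scale may stand on either side of the tray
- knob0: cream round machine knob (one of five alike), 30 mm diameter, 26 mm tall, rounded, 20 g, loose; origin at its centre
- knob1: cream round machine knob (one of five alike), 30 mm diameter, 26 mm tall, rounded, 20 g, loose; origin at its centre
- knob2: cream round machine knob (one of five alike), 30 mm diameter, 26 mm tall, rounded, 20 g, loose; origin at its centre
- knob3: cream round machine knob (one of five alike), 30 mm diameter, 26 mm tall, rounded, 20 g, loose; origin at its centre
- knob4: cream round machine knob (one of five alike), 30 mm diameter, 26 mm tall, rounded, 20 g, loose; origin at its centre
- wash_bottle: bystander: white round bottle with a red cap, 60 mm diameter, 150 mm tall; origin centre of its underside
- tape_roll: bystander: grey ring lying flat, 84 mm diameter, 24 mm tall; origin centre of its underside
- screwdriver: bystander: screwdriver lying down, 180 mm long; origin in the middle of its length
- battery: bystander: black box 70 x 100 x 90 mm tall; origin centre of its underside
- mug: bystander: white mug, 80 mm diameter, 90 mm tall, handle at +y; origin centre of its underside

How it is judged:
By the outcome, as a careful person would: the job done as asked, in the order asked, and still so for the second after the job is handed in, with the robot touching nothing.
It also fails if it takes over 54 s, if anything falls off the work surface, if the arm or the gripper's body presses on something with over 40 N, if the wrist force passes 120 N, or if a joint passes its speed limit or range.

### The arm

A 6-joint arm with a two-finger parallel gripper is mounted at the origin on the work surface. World frame = base frame: x ahead of the robot, y to its left, z up, the work surface at z = 0. Lengths are in m, angles in rad, forces in N, time in s.
With the tool pointing down it reaches from about 0.35 to 0.975 m from the base axis. Payload 4.9 kg.
Tool frame: the origin (TCP) lies on the centre line of the jaws, within the pads' length; the fingertips stand 19 mm ahead of it and the grasp point (between the pads) is the TCP; z points along the fingers, y is the line along which they close (so a half turn about z gives the same grasp; the last joint's range is limited). The gripper opens to 85 mm and grips with 20 to 120 N. Pads are 22 mm wide; open, the fingers measure 114 mm over their backs; the gripper's body (76 mm by 85 mm) begins 54 mm behind the grasp point. The pads swing forward as they close: fully open they stand 13 mm farther back than shut.
Start: joints at [1.124, 0.053, 1.613, -0, 1.476, -0.119], TCP at [0.201, 0.592, 0.25] pointing down, gripper open.
Joint ranges: [-3.01, 3.01], [-1.01, 2.22], [0.06, 2.58], [-1.02, 4.17], [0.09, 2.62], [-3.14, 3.14]. Speed limits (rad/s): [2.57, 2.57, 3.14, 3.14, 3.14, 3.14].

### API

Orientations are given as a unit quaternion [w, x, y, z].
In Python, from plant import state, grab_frame, ticket, spotter gives the robot as it stands.
- The arm moves only by the tool apply_moves, never from a script. Its argument "series" is a list of rows, each an object of numbers: "jaw": the closure, from 0 (fully open) to 1 (shut); "dx", "dy", "dz": the shift along the tool's x, y, z in mm; "turn": the turn about the tool's z in rad. A call has 1 to 5 rows; each row is the pose to reach, as a shift and turn from the pose commanded when the call began, along the tool's axes at that moment; what a row does not reach only later rows make up. A row lasts 1/12 s, in which the tool goes at most 41.7 mm and 7.16 degrees, less where a joint would pass 70% of its speed; a pose out of reach is approached as far as the arm can. A call with a gripper value outside its range is refused whole. The fingers move at their own pace and stop on an object; the grip force is fixed at half the most. Time passes only in rows, so rows that repeat a pose let the fingers close. It gives the time, the measured TCP pose, the force, the opening and the grip force at its end, in the units of the state.
- state(): the state, without advancing time (a new reading comes with each control period).
- grab_frame(name): name is "scene" or "top" or "wrist"; returns a dict with "pixels" (420x560x3 uint8, red, green, blue), "mtx" (3x3 intrinsics, pixels), "camera_from_world" (4x4, takes a point from world to camera coordinates). Camera axes: x right, y down, z forward; pixel columns grow to the right and rows downward; lengths in m; the calibration is good to about 2 mm. A picture is of the moment at which its call begins. There is no depth.
- ticket.job_done(): hands the job in; it is judged then, once.
Trained networks look in a picture, given as the dict that the camera call returned (one of the last four; its "shot" number tells which), for a name from the list of things; names that differ only in an ending like _2 or _b are one class to them, and where a whole thing is asked for, a point or a joint stands for the part that bears it (a point fixed in the world has none). Each returns a list of dicts, best first, with "conf" (0 to 1); they miss things now and then, are a little off and sometimes report something else, mostly with a low value. They report only what shows in the picture. A call takes as long as a camera call.
- spotter.outline_of(picture, target): "region" (420x560 bool, what is visible of it) and "extent" ([left, top, right, bottom] in pixels, round what is visible of it).
The state is a dict: "time": time; "joint_pos": joint angles; "joint_vel": joint speeds; "joint_efforts": joint torques, N m; "tool_pos": TCP position; "tool_rot": TCP orientation; "contact_force": force on the tool from outside, world axes, zero at the start; "ft_torque": the same for the moment, N m; "gripper_width": opening from 0.0 (shut) to 1.0 (fully open); "grasp_force": force on a finger pad.
Only numpy, scipy, OpenCV 4.12 (cv2) and the standard library are available. Lean on these libraries where they do the work, as an engineer would, in place of code of your own. Each camera call takes 0.05 s, during which the arm holds its last target. There are 200 camera calls.

## Working session

There is one attempt and no reset: what is moved stays moved. The work goes in short steps, Python scripts to look and compute and a tool call to move; the robot and the scene stay as the last step left them, time stands still between calls to the robot, and variables do not carry over. Pictures are saved under pics/ and viewed, at most 10 in all, crops included, and the job is handed in when it is done.

Besides the shell and the picture viewer there is one more tool, called after "Emit:" as name([rows], argument=value, ...), one row to a line, values as JSON. apply_moves: Moves the arm, as the interface text tells. Its arguments: {"type":"object","properties":{"series":{"type":"array","items":{"type":"object","properties":{"jaw":{"type":"number"},"dx":{"type":"number"},"dy":{"type":"number"},"dz":{"type":"number"},"turn":{"type":"number"}}}}},"required":["series"]}

```bash
ls; mkdir -p pics; python3 - <<'E'
from plant import state, grab_frame, spotter
import cv2,numpy as np
s=state();print(s['time'],s['tool_pos'],s['tool_rot'],s['contact_force'],s['gripper_width'])
for n in("top","scene"):
    f=grab_frame(n);cv2.imwrite(f'pics/{n}0.png',f['pixels'][:,:,::-1]);np.savez(f'{n}.npz',K=f['mtx'],T=f['camera_from_world']);print(n,f['mtx'].tolist(),np.round(f['camera_from_world'],4).tolist())
    for t in("scoop","tray","bowl_in","mat","knob0"):
        print(t,[(round(o['conf'],2),np.round(o['extent']).tolist()) for o in spotter.outline_of(f,t)[:6]])
E
```

```text
pics
0.0 [0.20095222 0.5911876  0.24904973] [-2.84652879e-04  1.63147637e-01  9.86601105e-01 -1.01297844e-03] [-0.23351976 -0.18822394 -0.14593433] 0.9992258933256533
top [[455.43893765295365, 0.0, 278.66234358089844], [0.0, 455.43893765295365, 207.15392177075302], [0.0, 0.0, 1.0]] [[-0.0065, -1.0, 0.001, 0.0555], [-0.991, 0.0063, -0.1341, 0.5603], [0.1341, -0.0018, -0.991, 1.1419], [0.0, 0.0, 0.0, 1.0]]
scoop [(0.86, [152.0, 198.0, 198.0, 278.0])]
tray [(0.77, [271.0, 146.0, 331.0, 237.0])]
bowl_in [(0.67, [385.0, 175.0, 460.0, 253.0])]
mat [(0.59, [144.0, 182.0, 205.0, 284.0])]
knob0 [(0.58, [276.0, 171.0, 289.0, 182.0]), (0.57, [292.0, 169.0, 299.0, 179.0]), (0.48, [305.0, 171.0, 319.0, 183.0]), (0.44, [302.0, 183.0, 311.0, 194.0])]
scene [[428.11271244506025, 0.0, 281.3927326780466], [0.0, 428.11271244506025, 209.65691853280683], [0.0, 0.0, 1.0]] [[-0.1475, 0.9889, 0.0158, 0.0134], [0.6425, 0.1079, -0.7587, -0.3111], [-0.752, -0.1017, -0.6513, 1.4641], [0.0, 0.0, 0.0, 1.0]]
scoop [(0.75, [364.0, 170.0, 413.0, 252.0])]
tray [(0.66, [215.0, 197.0, 281.0, 285.0])]
bowl_in [(0.97, [86.0, 160.0, 172.0, 208.0])]
mat [(0.59, [354.0, 194.0, 429.0, 266.0])]
knob0 [(0.58, [241.0, 246.0, 255.0, 261.0]), (0.46, [252.0, 236.0, 263.0, 247.0]), (0.42, [254.0, 248.0, 266.0, 260.0])]
```

```bash
python3 - <<'E'
import cv2
a=cv2.imread('pics/top0.png')[125:305,130:475];cv2.imwrite('pics/top0c.png',cv2.resize(a,(795,415),interpolation=cv2.INTER_CUBIC))
E
```

```text
(no output)
```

View pics/top0c.png

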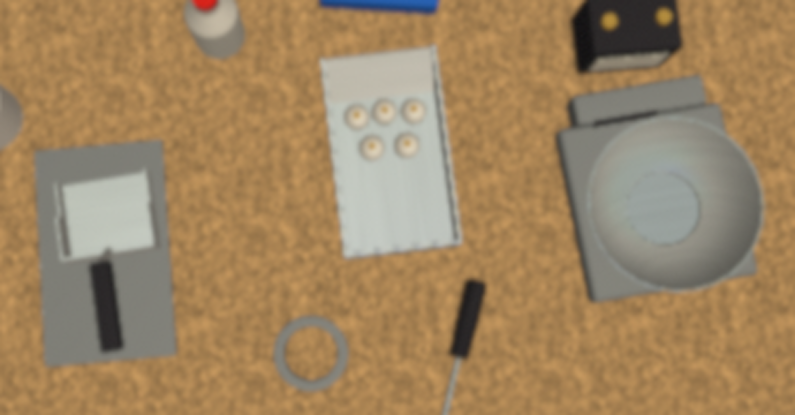

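View pics/scene0.png

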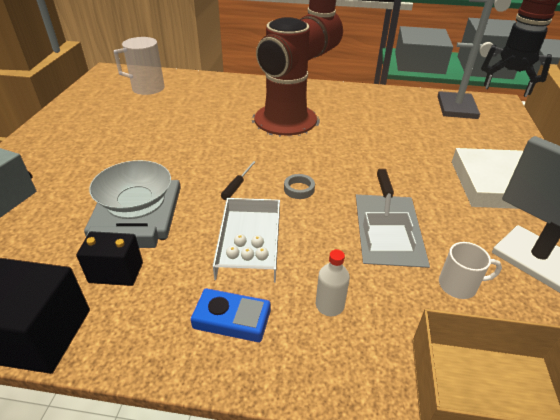

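The top view has +x up and +y to the left. The mat and scoop are at left (crop ~105,250), the tray with 5 knobs in the middle (~390,150), and the scale with the bowl at right (~675,205). I'll fit model silhouettes to the outlines in both views.

```bash
cat > h.py <<'E'
import numpy as np,cv2
from scipy.optimize import least_squares
from plant import state,grab_frame,spotter,ticket
A=np.linspace(0,2*np.pi,72,endpoint=False);U=np.c_[np.cos(A),np.sin(A)]
def proj(f,P):
    P=np.asarray(P,float).reshape(-1,3);T=f['camera_from_world'];q=(P@T[:3,:3].T+T[:3,3])@f['mtx'].T
    return q[:,:2]/q[:,2:]
def unproj(f,uv,z):
    T=f['camera_from_world'];R=T[:3,:3];c=-R.T@T[:3,3]
    d=np.c_[np.reshape(uv,(-1,2)),np.ones(np.size(uv)//2)]@np.linalg.inv(f['mtx']).T@R
    return c+d*((z-c[2])/d[:,2])[:,None]
def box(x0,x1,y0,y1,z0,z1): return np.array([[x,y,z] for x in(x0,x1) for y in(y0,y1) for z in(z0,z1)])
def ring(r,z): return np.c_[r*U,np.full(72,z)]
def place(M,x,y,t,z=0):
    c,s=np.cos(t),np.sin(t);return M@np.array([[c,s,0],[-s,c,0],[0,0,1]])+[x,y,z]
SCOOP=np.vstack([box(-45,45,-52,52,0,26),box(-45,-44,-52,52,0,42),box(-153,-58,-11,11,75,95)])/1e3
TRAY=box(-114,114,-66,66,0,45)/1e3
MAT=box(-125,125,-75,75,0,4)/1e3
def sup(uv): return (uv@U.T).max(0)
def big(m):
    n,l,st,_=cv2.connectedComponentsWithStats(m.astype(np.uint8));m=l==1+st[1:,4].argmax()
    return np.argwhere(m)[:,::-1].astype(float)
def fit(obs,model,p0):
    h=[(f,sup(big(r))+.4) for f,r in obs]
    g=lambda p:np.concatenate([sup(proj(f,model(p)))-s for f,s in h])
    r=least_squares(g,p0,loss='soft_l1',diff_step=1e-4,x_scale=[.01]*len(p0));return r.x,np.sqrt(np.mean(r.fun**2))
E
python3 - <<'E'
from h import *
F=[grab_frame(n) for n in("top","scene")]
O=lambda t:[(f,spotter.outline_of(f,t)[0]['region']) for f in F]
def rep(n,M,x0,t0,z=0):
    o=O(n)
    for ob in(o,o[:1],o[1:]):
        print(n,*[np.round(v,4) for v in fit(ob,lambda p:place(M,p[0],p[1],p[2],z),[*x0,t0])])
g=lambda u,v:unproj(F[0],[u,v],0)[0,:2]
rep('scoop',SCOOP,g(175,225),.08,.004)
rep('tray',TRAY,g(301,192),.08)
rep('mat',MAT,g(175,233),.05)
o=O('bowl_rim') if 0 else O('bowl_in')
for ob in(o,):
    print('bowl',*[np.round(v,4) for v in fit(ob,lambda p:place(np.vstack([ring(.095,0),ring(.05,-.05)]),p[0],p[1],0,p[2]),[*g(422,214),.09])])
for f in F:
    for k in spotter.outline_of(f,'knob0'):
        c=big(k['region']).mean(0);print('knob',round(k['conf'],2),np.round(unproj(f,c,.019)[0],4))
E
```

```text
scoop [0.5363 0.3225 0.1684] 1.2057
scoop [0.5346 0.321  0.1675] 1.0882
scoop [0.5385 0.3231 0.1616] 1.0321
tray [ 6.035e-01 -6.000e-04  1.103e-01] 2.7896
tray [ 6.041e-01 -1.000e-04  1.142e-01] 1.0024
tray [ 0.6018 -0.0017  0.1073] 3.5835
mat [0.4949 0.3288 0.0737] 1.2159
mat [0.494  0.3282 0.0685] 0.9195
mat [0.4964 0.3288 0.0758] 1.3302
bowl [ 0.5363 -0.3037  0.0894] 0.9237
knob 0.68 [ 0.6545 -0.0295  0.019 ]
knob 0.47 [ 0.6136 -0.0199  0.019 ]
knob 0.29 [ 0.5438 -0.326   0.019 ]
knob 0.72 [ 0.6576 -0.0272  0.019 ]
knob 0.66 [0.6153 0.021  0.019 ]
knob 0.63 [ 0.6184 -0.0193  0.019 ]
knob 0.51 [0.6511 0.0384 0.019 ]
```

Emit:
apply_moves([
  {"dx": -35, "dy": -22, "turn": -0.1},
  {"dx": -70, "dy": -44, "turn": -0.2},
  {"dx": -105, "dy": -66, "turn": -0.3},
  {"dx": -140, "dy": -88, "turn": -0.4},
  {"dx": -173, "dy": -110, "turn": -0.494},
])

```text
invalid input at $.series[0]: expected keys jaw, dx, dy, dz, turn
```

```bash
cat >> h.py <<'E'
from scipy.spatial.transform import Rotation as Ro
def st():
    s=state();q=s['tool_rot'];return s,Ro.from_quat([*q[1:],q[0]]).as_matrix()
def to(x,y,z,yaw):
    "shift/turn for TCP to x,y,z with tool y along scoop y at yaw"
    s,R=st();d=R.T@(np.array([x,y,z])-s['tool_pos']);yt=np.array([-np.sin(yaw),np.cos(yaw),0])
    if yt@R[:,1]<0: yt=-yt
    v=R.T@yt;t=np.arctan2(-v[0],v[1])
    print('t %.2f pos'%s['time'],np.round(s['tool_pos']*1e3,1),'dxyz',np.round(d*1e3,1),'turn %.3f'%t,'w %.3f g %.1f'%(s['gripper_width'],s['grasp_force']),'F',np.round(s['contact_force'],1))
E
python3 - <<'E'
from h import *
to(.432,.3046,.17,.166)
E
```

```text
t 1.20 pos [201.2 591.7 250.3] dxyz [-310.9 -197.5   80.3] turn -0.494 w 0.993 g 0.0 F [-0.1 -0.4 -0.9]
```

Emit:
apply_moves([
  {"jaw": 0, "dx": -35, "dy": -22, "dz": 0, "turn": -0.1},
  {"jaw": 0, "dx": -70, "dy": -44, "dz": 0, "turn": -0.2},
  {"jaw": 0, "dx": -105, "dy": -66, "dz": 0, "turn": -0.3},
  {"jaw": 0, "dx": -140, "dy": -88, "dz": 0, "turn": -0.4},
  {"jaw": 0, "dx": -173, "dy": -110, "dz": 0, "turn": -0.494},
])

```text
time: 1.62
tool_pos: [0.3305, 0.4303, 0.2504]
tool_rot: [0.0, -0.086, 0.996, 0.0]
contact_force: [0.5, -0.5, 0.8]
gripper_width: 1.005
grasp_force: 0.0
```

```bash
python3 - <<'E'
from h import *
to(.432,.3046,.17,.166)
E
```

```text
t 1.62 pos [330.5 430.3 250.4] dxyz [ -78.5 -141.2   80.5] turn 0.006 w 1.005 g 0.0 F [ 0.5 -0.5  0.8]
```

Emit:
apply_moves([
  {"jaw": 0, "dx": -16, "dy": -29, "dz": 16, "turn": 0},
  {"jaw": 0, "dx": -32, "dy": -58, "dz": 32, "turn": 0},
  {"jaw": 0, "dx": -48, "dy": -87, "dz": 48, "turn": 0},
  {"jaw": 0, "dx": -64, "dy": -116, "dz": 64, "turn": 0},
  {"jaw": 0, "dx": -78, "dy": -141, "dz": 80, "turn": 0},
])

```text
time: 2.03
tool_pos: [0.4309, 0.304, 0.1699]
tool_rot: [0.0, -0.083, 0.997, 0.0]
contact_force: [-0.0, 0.9, -0.4]
gripper_width: 1.001
grasp_force: 0.0
```

```bash
python3 - <<'E'
from h import *
f=grab_frame("wrist");cv2.imwrite('pics/w1.png',f['pixels'][:,:,::-1])
to(.432,.3046,.089,.166)
o=spotter.outline_of(f,'scoop')
print([(x['conf'],x['extent']) for x in o])
g=cv2.cvtColor(f['pixels'],cv2.COLOR_RGB2GRAY)
if o:
    m=o[0]['region']&(g<60);b=big(m);r=cv2.minAreaRect(b.astype(np.float32));print(r);print(unproj(f,cv2.boxPoints(r),.099))
print(np.round(proj(f,[[.432,.3046,.099]])))
E
```

```text
t 2.08 pos [431.6 300.1 166.1] dxyz [-1.3  4.7 77.1] turn -0.004 w 0.995 g 0.0 F [ 1.9 -3.9 -3.2]
[(0.75, [216.7, 155.5, 333.0, 342.7])]
((278.0, 223.0), (134.0, 32.0), 90.0)
[[0.3870315  0.28815931 0.099     ]
 [0.38377731 0.30773706 0.099     ]
 [0.47520959 0.32439503 0.099     ]
 [0.47888035 0.3023344  0.099     ]]
[[276. 228.]]
```

View pics/w1.png

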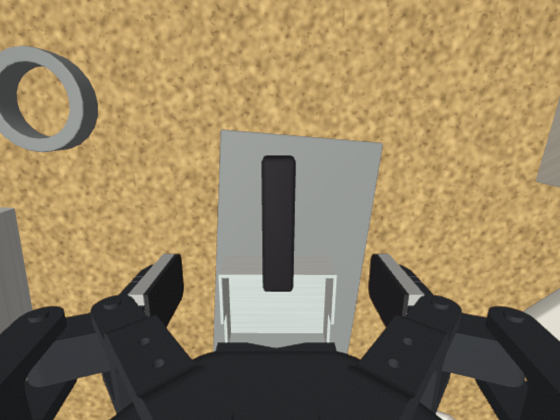

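The wrist view shows the handle at (278,223), centred and aligned between the fingers. Grip point ≈ (0.431, 0.305). Next I descend and close.

Emit:
apply_moves([
  {"jaw": 0, "dx": 0, "dy": 0, "dz": 30, "turn": 0},
  {"jaw": 0, "dx": 0, "dy": 0, "dz": 60, "turn": 0},
  {"jaw": 0, "dx": 0, "dy": 1, "dz": 81, "turn": 0},
  {"jaw": 0.5, "dx": 0, "dy": 1, "dz": 81, "turn": 0},
  {"jaw": 0.7, "dx": 0, "dy": 1, "dz": 81, "turn": 0},
])

```text
time: 2.55
tool_pos: [0.4287, 0.307, 0.0888]
tool_rot: [-0.001, -0.083, 0.997, -0.0]
contact_force: [-0.5, -0.8, 0.0]
gripper_width: 0.751
grasp_force: 0.0
```

Emit:
apply_moves([
  {"jaw": 0.8, "dx": 0, "dy": 0, "dz": 0, "turn": 0},
  {"jaw": 0.9, "dx": 0, "dy": 0, "dz": 0, "turn": 0},
  {"jaw": 1, "dx": 0, "dy": 0, "dz": 0, "turn": 0},
  {"jaw": 1, "dx": 0, "dy": 0, "dz": 0, "turn": 0},
  {"jaw": 1, "dx": 0, "dy": 0, "dz": 0, "turn": 0},
])

```text
time: 2.97
tool_pos: [0.4308, 0.3074, 0.0914]
tool_rot: [0.002, -0.083, 0.997, 0.001]
contact_force: [-1.7, -0.3, 6.3]
gripper_width: 0.241
grasp_force: 62.3
```

Emit:
apply_moves([
  {"jaw": 1, "dx": 0, "dy": 0, "dz": 0, "turn": 0},
  {"jaw": 1, "dx": 0, "dy": 0, "dz": -10, "turn": 0},
  {"jaw": 1, "dx": 0, "dy": 0, "dz": -30, "turn": 0},
  {"jaw": 1, "dx": 0, "dy": 0, "dz": -50, "turn": 0},
  {"jaw": 1, "dx": 0, "dy": 0, "dz": -50, "turn": 0},
])

```text
time: 3.38
tool_pos: [0.4317, 0.3078, 0.1436]
tool_rot: [0.003, -0.083, 0.997, 0.001]
contact_force: [1.2, 0.7, -1.3]
gripper_width: 0.24
grasp_force: 61.3
```

```bash
python3 - <<'E'
from h import *
to(.432,.3046,.139,.166)
f=grab_frame("scene");cv2.imwrite('pics/s2.png',cv2.resize(f['pixels'][120:290,300:500,::-1],(700,595),interpolation=cv2.INTER_CUBIC))
E
```

```text
t 3.38 pos [431.7 307.8 143.6] dxyz [ 0.2 -3.2  4.6] turn 0.000 w 0.240 g 61.3 F [ 1.2  0.7 -1.3]
```

View pics/s2.png

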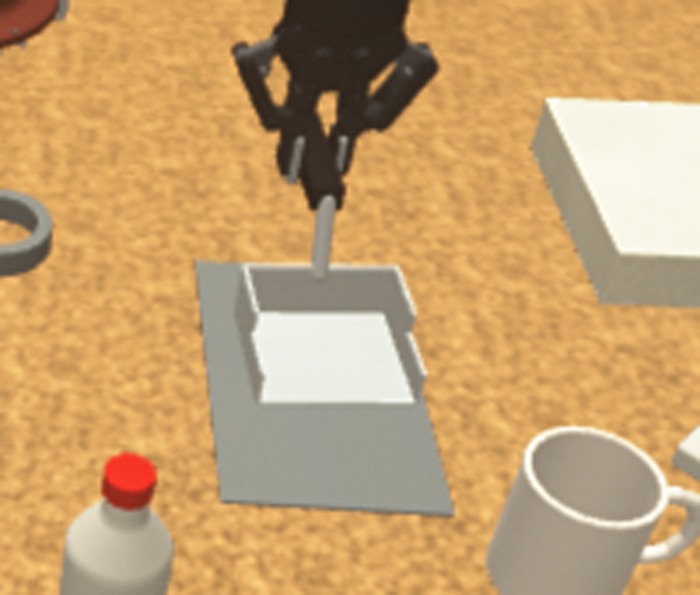

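The scoop is held level and has lifted clear of the mat. Now I test whether partial closure lowers the grip force, which would let the handle pivot for tipping. I do it low over the mat.

Emit:
apply_moves([
  {"jaw": 0.9, "dx": 0, "dy": 0, "dz": 20, "turn": 0},
  {"jaw": 0.85, "dx": 0, "dy": 0, "dz": 25, "turn": 0},
  {"jaw": 0.82, "dx": 0, "dy": 0, "dz": 25, "turn": 0},
  {"jaw": 0.8, "dx": 0, "dy": 0, "dz": 25, "turn": 0},
  {"jaw": 0.8, "dx": 0, "dy": 0, "dz": 25, "turn": 0},
])

```text
time: 3.85
tool_pos: [0.4295, 0.3066, 0.114]
tool_rot: [-0.0, -0.083, 0.997, -0.0]
contact_force: [-1.0, -0.2, -2.0]
gripper_width: 0.246
grasp_force: 61.3
```

Emit:
apply_moves([
  {"jaw": 0.79, "dx": 0, "dy": 0, "dz": 0, "turn": 0},
  {"jaw": 0.785, "dx": 0, "dy": 0, "dz": 0, "turn": 0},
  {"jaw": 0.78, "dx": 0, "dy": 0, "dz": 0, "turn": 0},
])

```text
time: 4.1
tool_pos: [0.43, 0.3068, 0.1149]
tool_rot: [0.0, -0.083, 0.997, 0.0]
contact_force: [1.3, 0.7, -1.9]
gripper_width: 0.246
grasp_force: 61.3
```

Emit:
apply_moves([
  {"jaw": 0.77, "dx": 0, "dy": 0, "dz": 0, "turn": 0},
  {"jaw": 0.765, "dx": 0, "dy": 0, "dz": 0, "turn": 0},
])

```text
time: 4.27
tool_pos: [0.4298, 0.3068, 0.1146]
tool_rot: [0.0, -0.083, 0.997, 0.0]
contact_force: [0.5, 0.3, -1.9]
gripper_width: 0.246
grasp_force: 61.3
```

Emit:
apply_moves([
  {"jaw": 0.758, "dx": 0, "dy": 0, "dz": 0, "turn": 0},
])

```text
time: 4.35
tool_pos: [0.4297, 0.3067, 0.1144]
tool_rot: [0.0, -0.083, 0.997, 0.0]
contact_force: [-0.3, 0.0, -2.0]
gripper_width: 0.248
grasp_force: 61.3
```

Emit:
apply_moves([
  {"jaw": 0.752, "dx": 0, "dy": 0, "dz": 0, "turn": 0},
])

```text
time: 4.43
tool_pos: [0.4297, 0.3067, 0.1144]
tool_rot: [0.0, -0.083, 0.997, 0.0]
contact_force: [0.3, -0.4, -2.5]
gripper_width: 0.249
grasp_force: 39.7
```

Grip force can be tuned this way. I continue in finer steps.

Emit:
apply_moves([
  {"jaw": 0.75, "dx": 0, "dy": 0, "dz": 0, "turn": 0},
])

```text
time: 4.52
tool_pos: [0.4297, 0.3067, 0.1143]
tool_rot: [0.0, -0.083, 0.997, -0.0]
contact_force: [0.1, -0.2, -2.7]
gripper_width: 0.253
grasp_force: 32.0
```

Emit:
apply_moves([
  {"jaw": 0.748, "dx": 0, "dy": 0, "dz": 0, "turn": 0},
])

```text
time: 4.6
tool_pos: [0.4297, 0.3067, 0.1143]
tool_rot: [0.0, -0.083, 0.997, 0.0]
contact_force: [-0.4, 0.7, -3.1]
gripper_width: 0.253
grasp_force: 22.8
```

Emit:
apply_moves([
  {"jaw": 0.746, "dx": 0, "dy": 0, "dz": 0, "turn": 0},
])

```text
time: 4.68
tool_pos: [0.4297, 0.3067, 0.1143]
tool_rot: [0.0, -0.083, 0.997, 0.0]
contact_force: [0.9, 0.9, -1.6]
gripper_width: 0.249
grasp_force: 14.6
```

```bash
cat >> h.py <<'E'
ROT=lambda a:Ro.from_euler('y',a).as_matrix().T
GP=np.array([-.105,0,.085])
def tilt(n="scene",t='scoop'):
    "scoop pose from scene+top: grip point, yaw fixed by tool; fits pitch (+ = nose down)"
    s,R=st();yaw=np.arctan2(-R[0,1],R[1,1]) if R[1,1]>0 else np.arctan2(R[0,1],-R[1,1])
    P=SCOOP[:16]
    fs=[grab_frame(k) for k in("scene","top")];ob=[]
    for f in fs:
        o=spotter.outline_of(f,t)
        if o:
            m=o[0]['region']&(cv2.cvtColor(f['pixels'],cv2.COLOR_RGB2GRAY)>75);ob.append((f,m));print(f['shot'],round(o[0]['conf'],2),m.sum())
    M=lambda p:place((P-GP)@ROT(p[3]),p[0],p[1],yaw,p[2])
    x,e=fit(ob,M,[*s['tool_pos'],.1]);print('grip',np.round(x[:3],4),'yaw %.3f pitch %.1f deg err %.2f'%(yaw,np.degrees(x[3]),e));return fs,x
E
python3 - <<'E'
from h import *
tilt();to(.432,.3046,.139,.166)
E
```

```text
7 0.65 1943
8 0.7 1201
grip [0.443  0.3081 0.1326] yaw 0.166 pitch 13.3 deg err 4.36
t 4.88 pos [429.7 306.7 114.3] dxyz [ -1.9  -2.5 -24.7] turn 0.000 w 0.255 g 14.6 F [-0.9 -0.3 -1. ]
```

```bash
python3 - <<'E'
from h import *
f=grab_frame("scene");cv2.imwrite('pics/s3.png',cv2.resize(f['pixels'][140:280,330:450,::-1],(510,595),interpolation=cv2.INTER_CUBIC))
E
```

```text
(no output)
```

View pics/s3.png

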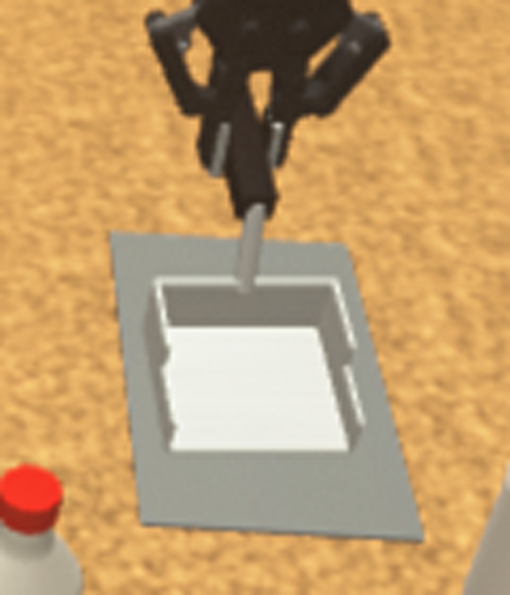

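```bash
python3 - <<'E'
from h import *
f=grab_frame("scene")
for d in(0,5,10,15):
    P=place((np.array([[45,-52,0],[45,52,0],[-45,-52,42],[-45,52,42]])/1e3-GP)@ROT(np.radians(d)),.4297,.3067,.166,.1143)
    print(d,np.round(proj(f,P),1).tolist(),np.round(P[:,2],3))
E
```

```text
0 [[371.2, 241.9], [416.4, 241.9], [367.1, 202.5], [410.6, 202.5]] [0.029 0.029 0.071 0.071]
5 [[369.7, 243.4], [414.3, 243.3], [366.5, 203.1], [409.7, 203.1]] [0.017 0.017 0.066 0.066]
10 [[368.3, 244.3], [412.2, 244.2], [366.0, 203.4], [408.9, 203.4]] [0.005 0.005 0.062 0.062]
15 [[366.8, 244.6], [410.2, 244.5], [365.4, 203.5], [408.0, 203.5]] [-0.007 -0.007  0.057  0.057]
```

The nose has drooped about 10° onto the mat, and the scoop is still held at 14.6 N (lip corners ≈ (371,246) and (412,246) in the full frame). So tipping by softening the grip works. I re-level it against the mat, regrip firmly and go to the tray.

Emit:
apply_moves([
  {"jaw": 0.746, "dx": 0, "dy": 0, "dz": 8, "turn": 0},
  {"jaw": 0.746, "dx": 0, "dy": 0, "dz": 16, "turn": 0},
  {"jaw": 0.746, "dx": 0, "dy": 0, "dz": 25, "turn": 0},
  {"jaw": 0.746, "dx": 0, "dy": 0, "dz": 27, "turn": 0},
  {"jaw": 0.8, "dx": 0, "dy": 0, "dz": 26, "turn": 0},
])

```text
time: 5.4
tool_pos: [0.4291, 0.3066, 0.0871]
tool_rot: [-0.001, -0.083, 0.997, -0.0]
contact_force: [0.6, 0.5, -1.4]
gripper_width: 0.246
grasp_force: 58.7
```

Emit:
apply_moves([
  {"jaw": 1, "dx": 0, "dy": 0, "dz": 0, "turn": 0},
  {"jaw": 1, "dx": 0, "dy": 0, "dz": 0, "turn": 0},
  {"jaw": 1, "dx": 0, "dy": 0, "dz": -20, "turn": 0},
  {"jaw": 1, "dx": 0, "dy": 0, "dz": -45, "turn": 0},
  {"jaw": 1, "dx": 0, "dy": 0, "dz": -70, "turn": 0},
])

```text
time: 5.82
tool_pos: [0.4286, 0.306, 0.1572]
tool_rot: [-0.002, -0.083, 0.997, -0.001]
contact_force: [1.2, -0.1, -1.3]
gripper_width: 0.249
grasp_force: 59.0
```

```bash
python3 - <<'E'
from h import *
to(.443,-.0184,.16,.112)
E
```

```text
t 5.82 pos [428.6 306.  157.2] dxyz [  39.5 -322.3   -2.3] turn 0.054 w 0.249 g 59.0 F [ 1.2 -0.1 -1.3]
```

Emit:
apply_moves([
  {"jaw": 1, "dx": 5, "dy": -35, "dz": -4, "turn": 0.01},
  {"jaw": 1, "dx": 10, "dy": -70, "dz": -4, "turn": 0.02},
  {"jaw": 1, "dx": 15, "dy": -105, "dz": -4, "turn": 0.03},
  {"jaw": 1, "dx": 20, "dy": -140, "dz": -4, "turn": 0.04},
  {"jaw": 1, "dx": 25, "dy": -175, "dz": -4, "turn": 0.054},
])

```text
time: 6.23
tool_pos: [0.4333, 0.1284, 0.1616]
tool_rot: [-0.0, -0.056, 0.998, -0.0]
contact_force: [-0.3, -0.3, -2.6]
gripper_width: 0.247
grasp_force: 59.3
```

```bash
python3 - <<'E'
from h import *
to(.443,-.0184,.16,.112)
E
```

```text
t 6.23 pos [433.3 128.4 161.6] dxyz [   6.8 -147.     1.6] turn 0.000 w 0.247 g 59.3 F [-0.3 -0.3 -2.6]
```

Emit:
apply_moves([
  {"jaw": 1, "dx": 2, "dy": -35, "dz": 0, "turn": 0},
  {"jaw": 1, "dx": 4, "dy": -70, "dz": 0, "turn": 0},
  {"jaw": 1, "dx": 6, "dy": -105, "dz": 0, "turn": 0},
  {"jaw": 1, "dx": 7, "dy": -147, "dz": 0, "turn": 0},
  {"jaw": 1, "dx": 7, "dy": -147, "dz": 0, "turn": 0},
])

```text
time: 6.65
tool_pos: [0.4436, -0.023, 0.1621]
tool_rot: [0.0, -0.052, 0.999, -0.002]
contact_force: [0.7, 2.2, -0.9]
gripper_width: 0.242
grasp_force: 59.6
```

```bash
python3 - <<'E'
from h import *
to(.443,-.0184,.16,.112)
fs,x=tilt()
s,_=st();f=fs[1];g=fs[0]
im=[]
for k,(f,(u0,v0,u1,v1),S) in enumerate([(fs[1],(255,140,345,275),4.3),(fs[0],(200,150,310,290),4.1)]):
    a=f['pixels'].copy()[:,:,::-1];a=cv2.resize(a,None,fx=4,fy=4,interpolation=cv2.INTER_CUBIC)
    L=[place((np.array([[45,-52,0],[45,52,0],[-45,52,42],[-45,-52,42]])/1e3-GP),*s['tool_pos'][:2],.112,s['tool_pos'][2])]
    T=np.array([[-114,-66,45],[114,-66,45],[114,66,45],[-114,66,45]])/1e3;L.append(place(T,.604,-.0003,.112))
    for P,c in zip(L,((0,0,255),(255,0,0))): cv2.polylines(a,[np.int32((proj(f,P)+.5)*4)],True,c,1)
    im.append(a[v0*4:v0*4+540,u0*4:u0*4+390])
cv2.imwrite('pics/t4.png',np.hstack(im))
E
```

```text
t 6.65 pos [443.6 -23.  162.1] dxyz [0.1 4.6 2.1] turn -0.008 w 0.242 g 59.6 F [ 0.7  2.2 -0.9]
11 0.78 1822
12 0.38 620
grip [0.5981 0.0356 0.2933] yaw 0.104 pitch -9.2 deg err 31.86
```

View pics/t4.png

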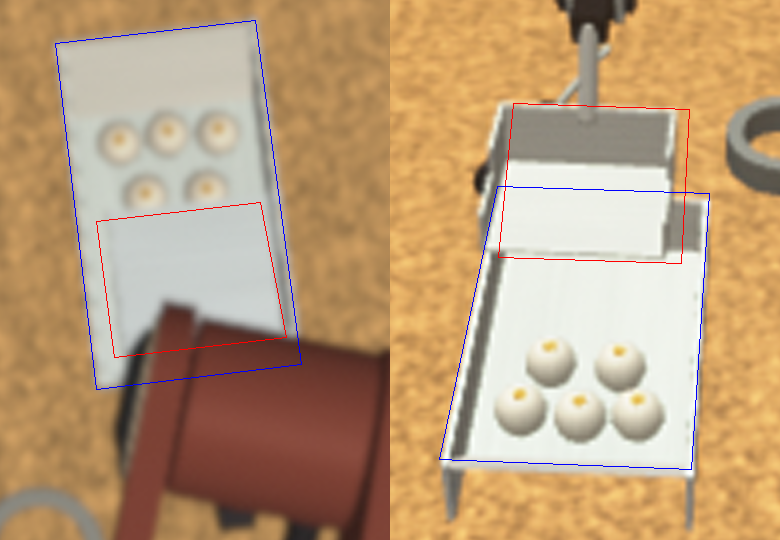

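The scene crop shows the pan over the near part of the tray. It sits about 6 mm further toward -y than predicted (back corners (503,104) and (676,112) against the red (513,103) and (690,110)). I measure its settled pose.

```bash
python3 - <<'E'
from h import *
s,R=st();to(.443,-.0184,.16,.112)
f=grab_frame("scene");o=spotter.outline_of(f,'scoop')[0]
hsv=cv2.cvtColor(f['pixels'],cv2.COLOR_RGB2HSV);m=o['region'].copy();print(o['conf'],o['extent'])
rows=np.argwhere(m)[:,0].min();print(rows)
m[:175]=False
P=SCOOP[:16]
x0=[*s['tool_pos'][:2],.112,0]
for zf in(s['tool_pos'][2],):
  x,e=fit([(f,m)],lambda p:place((P-GP)@ROT(p[3]),p[0],p[1],p[2],zf),x0)
  print(np.round(x,4),e)
k=[(203+c[0]*0,0) for c in()]
pts=np.array([[503,104],[676,112],[490,249],[663,258]],float);pts=np.c_[200+(pts[:,0]-390)/4-.5,150+pts[:,1]/4-.5]
Q=np.array([[-45,-52,42],[-45,52,42],[45,-52,0],[45,52,0]])/1e3
g=lambda p:(proj(f,place((Q-GP)@ROT(p[3]),p[0],p[1],p[2],s['tool_pos'][2]))-pts).ravel()
r=least_squares(g,x0);print('corners',np.round(r.x,4),np.round(r.fun,1))
E
```

```text
t 6.85 pos [443.1 -16.5 161.6] dxyz [ 0.3 -1.9  1.6] turn 0.000 w 0.245 g 59.6 F [ 0.4  0.2 -1.4]
0.92 [226.5, 135.1, 273.9, 218.9]
137
[ 0.4522 -0.016   0.1263 -0.1542] 0.7054765255889169
corners [ 0.4448 -0.0218  0.1006 -0.051 ] [-0.2 -0.7  0.7 -0.9 -1.7  0.7  1.3  0.4]
```

Emit:
apply_moves([
  {"jaw": 1, "dx": 0, "dy": -2, "dz": 20, "turn": 0},
  {"jaw": 1, "dx": 0, "dy": -2, "dz": 40, "turn": 0},
  {"jaw": 1, "dx": 0, "dy": -2, "dz": 60, "turn": 0},
  {"jaw": 1, "dx": 0, "dy": -2, "dz": 67, "turn": 0},
  {"jaw": 1, "dx": 0, "dy": -2, "dz": 67, "turn": 0},
])

```text
time: 7.37
tool_pos: [0.4418, -0.0174, 0.0929]
tool_rot: [-0.003, -0.057, 0.998, 0.001]
contact_force: [-0.3, -0.1, -1.5]
gripper_width: 0.247
grasp_force: 59.6
```

```bash
python3 - <<'E'
from h import *
f=grab_frame("scene")
s,R=st();to(.443,-.0184,.091,.112)
im=[]
f=grab_frame("scene");tp=s['tool_pos']
a=cv2.resize(f['pixels'][:,:,::-1],None,fx=6,fy=6,interpolation=cv2.INTER_CUBIC)
P=place((np.array([[45,-52,0],[45,52,0],[-45,52,42],[-45,-52,42]])/1e3-GP),*tp[:2],.112,tp[2])
T=place(np.array([[-114,-66,45],[114,-66,45],[114,66,45],[-114,66,45]])/1e3,.604,-.0003,.112)
for L,c in((P,(0,0,255)),(T,(255,0,0))): cv2.polylines(a,[np.int32((proj(f,L)+.5)*6)],True,c,1)
cv2.imwrite('pics/t5.png',a[185*6:185*6+600,195*6:195*6+600])
E
```

```text
t 7.42 pos [443.  -17.9  94.6] dxyz [ 0.1 -0.5  3.6] turn 0.002 w 0.247 g 59.6 F [ 0.7  0.8 -2.3]
```

View pics/t5.png

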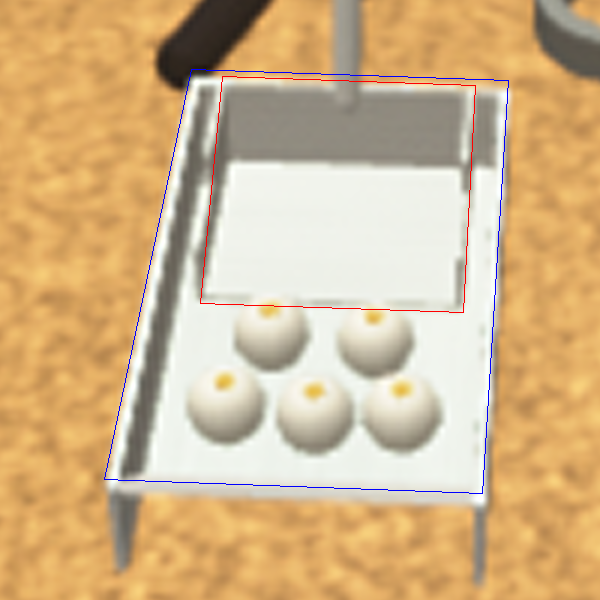

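The pan is in the near part of the tray, with the lip (row ~300 in the crop) just before the two front knobs. The leftmost knob sticks out slightly past the pan's left wall. I shift 4 mm to -y and soften briefly so the lip rests on the floor, then grip firmly.

Emit:
apply_moves([
  {"jaw": 0.8, "dx": 0, "dy": -4, "dz": 3, "turn": 0},
  {"jaw": 0.75, "dx": 0, "dy": -4, "dz": 3, "turn": 0},
  {"jaw": 0.746, "dx": 0, "dy": -4, "dz": 3, "turn": 0},
  {"jaw": 0.746, "dx": 0, "dy": -4, "dz": 3, "turn": 0},
  {"jaw": 0.746, "dx": 0, "dy": -4, "dz": 3, "turn": 0},
])

```text
time: 7.88
tool_pos: [0.4446, -0.023, 0.0929]
tool_rot: [0.001, -0.056, 0.998, -0.0]
contact_force: [0.4, -0.6, -2.5]
gripper_width: 0.252
grasp_force: 15.1
```

Emit:
apply_moves([
  {"jaw": 0.746, "dx": 0, "dy": 0, "dz": 0, "turn": 0},
  {"jaw": 0.85, "dx": 0, "dy": 0, "dz": 0, "turn": 0},
  {"jaw": 1, "dx": 0, "dy": 0, "dz": 0, "turn": 0},
  {"jaw": 1, "dx": 0, "dy": 0, "dz": 0, "turn": 0},
])

```text
time: 8.22
tool_pos: [0.4446, -0.0229, 0.0926]
tool_rot: [0.001, -0.056, 0.998, -0.0]
contact_force: [2.8, -0.2, -1.4]
gripper_width: 0.248
grasp_force: 59.5
```

```bash
python3 - <<'E'
from h import *
to(.604-.088*np.cos(.112),-.0003-.088*np.sin(.112)-.004,.091,.112)
E
```

```text
t 8.22 pos [444.6 -22.9  92.6] dxyz [-72.5   0.7   1.7] turn 0.000 w 0.248 g 59.5 F [ 2.8 -0.2 -1.4]
```

Emit:
apply_moves([
  {"jaw": 1, "dx": -14, "dy": 0, "dz": 0, "turn": 0},
  {"jaw": 1, "dx": -28, "dy": 0, "dz": 0, "turn": 0},
  {"jaw": 1, "dx": -42, "dy": 0, "dz": 0, "turn": 0},
  {"jaw": 1, "dx": -56, "dy": 0, "dz": 0, "turn": 0},
  {"jaw": 1, "dx": -70, "dy": 0, "dz": 0, "turn": 0},
])

```text
time: 8.63
tool_pos: [0.5133, -0.0147, 0.0916]
tool_rot: [-0.002, -0.056, 0.998, 0.0]
contact_force: [-1.4, 1.2, -1.6]
gripper_width: 0.248
grasp_force: 59.5
```

```bash
cat >> h.py <<'E'
def snap(name,u0=195,v0=185,cam="scene",k=6,d=0):
    s,R=st();yaw=np.arctan2(-R[0,1],R[1,1]);tp=s['tool_pos']
    f=grab_frame(cam)
    a=cv2.resize(f['pixels'][:,:,::-1],None,fx=k,fy=k,interpolation=cv2.INTER_CUBIC)
    P=place((np.array([[45,-52,0],[45,52,0],[-45,52,42],[-45,-52,42]])/1e3-GP)@ROT(np.radians(d)),*tp[:2],yaw,tp[2])
    cv2.polylines(a,[np.int32((proj(f,P)+.5)*k)],True,(0,0,255),1)
    cv2.imwrite(name,a[v0*k:v0*k+600,u0*k:u0*k+600])
E
python3 - <<'E'
from h import *
to(.604-.088*np.cos(.112),-.0003-.088*np.sin(.112)-.004,.091,.112)
snap('pics/t6.png')
E
```

```text
t 8.63 pos [513.3 -14.7  91.6] dxyz [-3.3  0.2  0.6] turn 0.001 w 0.248 g 59.5 F [-1.4  1.2 -1.6]
```

View pics/t6.png

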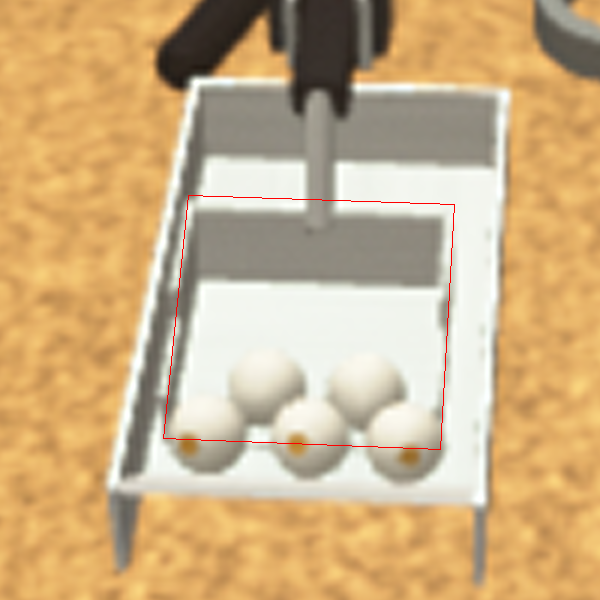

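All five knobs are at or in the pan: two are fully on it (rows ~385), and three sit at the lip (row ~440) against the slope. I push to the slope's foot, then press the rear down so the nose pivots up about 8° and the knobs roll back.

Emit:
apply_moves([
  {"jaw": 1, "dx": -5, "dy": 0, "dz": 1, "turn": 0},
  {"jaw": 1, "dx": -9, "dy": 0, "dz": 3, "turn": 0},
  {"jaw": 1, "dx": -9, "dy": 0, "dz": 6, "turn": 0},
  {"jaw": 1, "dx": -8, "dy": 0, "dz": 9, "turn": 0},
  {"jaw": 1, "dx": -7, "dy": 0, "dz": 12, "turn": 0},
])

```text
time: 9.1
tool_pos: [0.5222, -0.0149, 0.0872]
tool_rot: [0.0, -0.056, 0.998, -0.001]
contact_force: [-18.2, -0.1, 33.0]
gripper_width: 0.245
grasp_force: 65.7
```

```bash
python3 - <<'E'
from h import *
to(.604-.088*np.cos(.112),-.0003-.088*np.sin(.112)-.004,.091,.112)
snap('pics/t7.png',d=-8)
E
```

```text
t 9.10 pos [522.2 -14.9  87.2] dxyz [ 5.5  1.4 -3.8] turn 0.001 w 0.245 g 65.7 F [-18.2  -0.1  33. ]
```

View pics/t7.png

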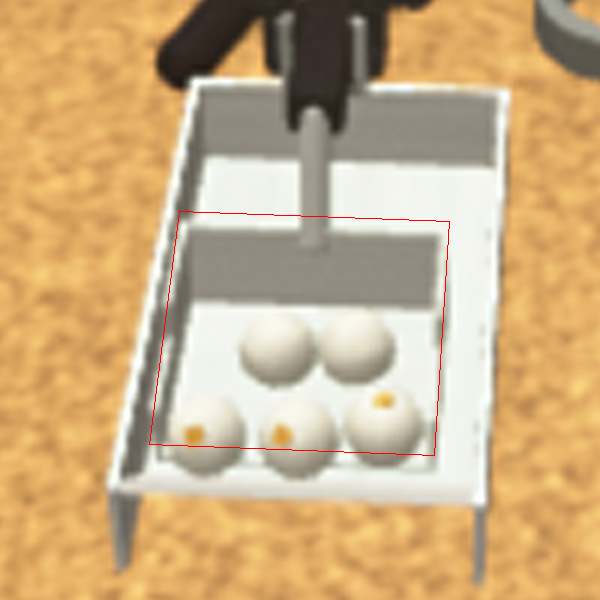

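Three knobs are well inside, and two are at the lip ((200,440) and (295,440)). The firm grip resists pivoting (33 N). I soften briefly so the nose tips up, then regrip and lift gently.

Emit:
apply_moves([
  {"jaw": 0.76, "dx": 2, "dy": 0, "dz": 0, "turn": 0},
  {"jaw": 0.748, "dx": 2, "dy": 0, "dz": 0, "turn": 0},
  {"jaw": 0.747, "dx": 2, "dy": 0, "dz": 1, "turn": 0},
  {"jaw": 0.747, "dx": 2, "dy": 0, "dz": 2, "turn": 0},
  {"jaw": 0.747, "dx": 2, "dy": 0, "dz": 2, "turn": 0},
])

```text
time: 9.57
tool_pos: [0.519, -0.0151, 0.0814]
tool_rot: [0.0, -0.056, 0.998, -0.001]
contact_force: [-8.9, -1.1, 15.4]
gripper_width: 0.253
grasp_force: 22.3
```

```bash
cat >> h.py <<'E'
def knobs(h=.024):
    s,R=st();f=grab_frame("scene");yaw=np.arctan2(-R[0,1],R[1,1]);c,q=np.cos(yaw),np.sin(yaw)
    o=place(-GP[None],*s['tool_pos'][:2],yaw,s['tool_pos'][2])[0]
    ks=spotter.outline_of(f,'knob0')
    for k in ks:
        p=unproj(f,big(k['region']).mean(0),h)[0];d=p-o
        print('knob %.2f'%k['conf'],'px',big(k['region']).mean(0).round(),'in scoop',np.round([c*d[0]+q*d[1],-q*d[0]+c*d[1]],3))
E
python3 - <<'E'
from h import *
to(.604-.088*np.cos(.112),-.0003-.088*np.sin(.112)-.004,.091,.112)
knobs()
E
```

```text
t 9.57 pos [519.  -15.1  81.4] dxyz [ 2.3  1.2 -9.6] turn 0.001 w 0.253 g 22.3 F [-8.9 -1.1 15.4]
knob 0.52 px [256. 241.] in scoop [0.001 0.023]
knob 0.52 px [228. 257.] in scoop [ 0.053 -0.034]
knob 0.42 px [245. 258.] in scoop [0.054 0.003]
```

Emit:
apply_moves([
  {"jaw": 0.85, "dx": 0, "dy": 0, "dz": 0, "turn": 0},
  {"jaw": 1, "dx": 0, "dy": 0, "dz": 0, "turn": 0},
  {"jaw": 1, "dx": 0, "dy": 0, "dz": -4, "turn": 0},
  {"jaw": 1, "dx": -7, "dy": 0, "dz": -10, "turn": 0},
  {"jaw": 1, "dx": -15, "dy": 0, "dz": -18, "turn": 0},
])

```text
time: 10.08
tool_pos: [0.5323, -0.0125, 0.0953]
tool_rot: [-0.002, -0.056, 0.998, 0.0]
contact_force: [-0.7, 0.2, -3.2]
gripper_width: 0.249
grasp_force: 58.7
```

```bash
python3 - <<'E'
from h import *
to(.604-.088*np.cos(.112),-.0003-.088*np.sin(.112)-.004,.091,.112)
knobs(.035)
E
```

```text
t 10.08 pos [532.3 -12.5  95.3] dxyz [15.9  0.2  4.3] turn -0.000 w 0.249 g 58.7 F [-0.7  0.2 -3.2]
knob 0.67 px [258. 255.] in scoop [0.04  0.032]
knob 0.67 px [229. 191.] in scoop [-0.178 -0.061]
knob 0.56 px [244. 258.] in scoop [0.051 0.001]
knob 0.50 px [228. 258.] in scoop [ 0.052 -0.034]
knob 0.42 px [239. 244.] in scoop [ 0.008 -0.015]
```

Emit:
apply_moves([
  {"jaw": 1, "dx": -3, "dy": 0, "dz": -5, "turn": 0},
  {"jaw": 1, "dx": -3, "dy": 0, "dz": -10, "turn": 0},
  {"jaw": 1, "dx": -3, "dy": 0, "dz": -16, "turn": 0},
  {"jaw": 1, "dx": -3, "dy": 0, "dz": -24, "turn": 0},
  {"jaw": 1, "dx": -3, "dy": 0, "dz": -32, "turn": 0},
])

```text
time: 10.6
tool_pos: [0.5364, -0.0124, 0.1289]
tool_rot: [-0.0, -0.056, 0.998, 0.0]
contact_force: [-0.0, 0.9, -2.2]
gripper_width: 0.248
grasp_force: 58.9
```

```bash
python3 - <<'E'
from h import *
to(.604-.088*np.cos(.112),-.0003-.088*np.sin(.112)-.004,.091,.112)
f=grab_frame("scene");print([(round(k['conf'],2),big(k['region']).mean(0).round().tolist(),int(k['region'].sum())) for k in spotter.outline_of(f,'knob0')])
s,R=st()
for d in(0,-8):print(d,np.round(proj(f,place((np.array([[45,-52,2],[45,52,2],[-45,-52,2],[-45,52,2],[30,0,15],[0,0,15]])/1e3-GP)@ROT(np.radians(d)),*s['tool_pos'][:2],.112,s['tool_pos'][2]))).tolist())
# cream colour blobs
p=f['pixels'][200:275,205:285].astype(int);g=cv2.cvtColor(f['pixels'],cv2.COLOR_RGB2HSV)[200:275,205:285]
print('slope knob h .03:',np.round(unproj(f,[[228,258],[244,258]],.04),3).tolist())
cv2.imwrite('pics/raw8.png',f['pixels'][:,:,::-1])
E
```

```text
t 10.60 pos [536.4 -12.4 128.9] dxyz [19.9  0.5 37.9] turn 0.000 w 0.248 g 58.9 F [-0.   0.9 -2.2]
[(0.72, [257.0, 245.0], 163), (0.59, [242.0, 258.0], 162), (0.55, [226.0, 258.0], 140), (0.52, [237.0, 234.0], 129), (0.44, [254.0, 234.0], 131), (0.24, [230.0, 189.0], 200)]
0 [[218.0, 253.0], [267.0, 255.0], [224.0, 224.0], [269.0, 226.0], [243.0, 245.0], [244.0, 235.0]]
-8 [[217.0, 249.0], [266.0, 251.0], [223.0, 225.0], [269.0, 226.0], [242.0, 241.0], [244.0, 233.0]]
slope knob h .03: [[0.697, -0.026, 0.04], [0.691, 0.008, 0.04]]
```

Three knobs ride in the pan (image (257,245), (237,234), (254,234)), and the other two stayed in the tray. I lift and carry smoothly to the bowl.

Emit:
apply_moves([
  {"jaw": 1, "dx": 0, "dy": 0, "dz": -12, "turn": 0},
  {"jaw": 1, "dx": 0, "dy": 0, "dz": -32, "turn": 0},
  {"jaw": 1, "dx": 0, "dy": 0, "dz": -58, "turn": 0},
  {"jaw": 1, "dx": 1, "dy": -3, "dz": -85, "turn": 0},
  {"jaw": 1, "dx": 3, "dy": -8, "dz": -106, "turn": 0},
])

```text
time: 11.12
tool_pos: [0.5348, -0.0205, 0.2371]
tool_rot: [0.001, -0.056, 0.998, -0.0]
contact_force: [0.4, -0.7, -1.8]
gripper_width: 0.253
grasp_force: 58.9
```

Emit:
apply_moves([
  {"jaw": 1, "dx": 3, "dy": -10, "dz": 0, "turn": 0},
  {"jaw": 1, "dx": 7, "dy": -25, "dz": 0, "turn": 0},
  {"jaw": 1, "dx": 13, "dy": -45, "dz": 0, "turn": 0},
  {"jaw": 1, "dx": 20, "dy": -70, "dz": 0, "turn": 0},
  {"jaw": 1, "dx": 27, "dy": -95, "dz": 0, "turn": 0},
])

```text
time: 11.53
tool_pos: [0.5171, -0.1191, 0.2327]
tool_rot: [-0.001, -0.056, 0.998, 0.0]
contact_force: [0.8, 0.1, -3.4]
gripper_width: 0.25
grasp_force: 58.9
```

Emit:
apply_moves([
  {"jaw": 1, "dx": 7, "dy": -25, "dz": 0, "turn": 0},
  {"jaw": 1, "dx": 14, "dy": -50, "dz": 0, "turn": 0},
  {"jaw": 1, "dx": 21, "dy": -75, "dz": 0, "turn": 0},
  {"jaw": 1, "dx": 28, "dy": -98, "dz": 0, "turn": 0},
  {"jaw": 1, "dx": 34, "dy": -118, "dz": 0, "turn": 0},
])

```text
time: 11.95
tool_pos: [0.4963, -0.2409, 0.2326]
tool_rot: [-0.001, -0.056, 0.998, 0.0]
contact_force: [0.6, -0.6, -2.2]
gripper_width: 0.247
grasp_force: 58.9
```

```bash
python3 - <<'E'
from h import *
to(.446,-.314,.235,.112)
knobs(.17)
E
```

```text
t 11.95 pos [ 496.3 -240.9  232.6] dxyz [ 58.1 -67.   -2.3] turn -0.001 w 0.247 g 58.9 F [ 0.6 -0.6 -2.2]
knob 0.66 px [152. 183.] in scoop [0.035 0.03 ]
knob 0.63 px [234. 210.] in scoop [0.112 0.21 ]
knob 0.61 px [135. 174.] in scoop [ 0.004 -0.016]
knob 0.57 px [152. 173.] in scoop [-0.003  0.02 ]
knob 0.16 px [299. 186.] in scoop [0.026 0.337]
```

Emit:
apply_moves([
  {"jaw": 1, "dx": 14, "dy": -18, "dz": 0, "turn": 0},
  {"jaw": 1, "dx": 30, "dy": -36, "dz": 0, "turn": 0},
  {"jaw": 1, "dx": 45, "dy": -52, "dz": 0, "turn": 0},
  {"jaw": 1, "dx": 54, "dy": -62, "dz": 0, "turn": 0},
  {"jaw": 1, "dx": 58, "dy": -67, "dz": -2, "turn": 0},
])

```text
time: 12.47
tool_pos: [0.4462, -0.3128, 0.2349]
tool_rot: [-0.001, -0.055, 0.998, 0.001]
contact_force: [0.8, 1.1, -2.8]
gripper_width: 0.249
grasp_force: 59.2
```

Emit:
apply_moves([
  {"jaw": 0.8, "dx": 0, "dy": 0, "dz": 0, "turn": 0},
  {"jaw": 0.76, "dx": 0, "dy": 0, "dz": 0, "turn": 0},
  {"jaw": 0.75, "dx": 0, "dy": 0, "dz": 0, "turn": 0},
  {"jaw": 0.748, "dx": 0, "dy": 0, "dz": 0, "turn": 0},
])

```text
time: 12.8
tool_pos: [0.4481, -0.3115, 0.2363]
tool_rot: [0.0, -0.057, 0.998, 0.0]
contact_force: [0.9, -0.9, -3.6]
gripper_width: 0.249
grasp_force: 24.9
```

```bash
python3 - <<'E'
from h import *
to(.446,-.314,.235,.112)
knobs(.17)
E
```

```text
t 12.80 pos [ 448.1 -311.5  236.3] dxyz [ 2.4 -2.3  1.3] turn 0.001 w 0.249 g 24.9 F [ 0.9 -0.9 -3.6]
knob 0.63 px [123. 150.] in scoop [-0.031 -0.007]
knob 0.42 px [129. 165.] in scoop [0.027 0.024]
```

Knobs are still in the pan above the bowl. I soften further until it droops.

Emit:
apply_moves([
  {"jaw": 0.746, "dx": 2, "dy": -2, "dz": 1, "turn": 0},
  {"jaw": 0.745, "dx": 2, "dy": -2, "dz": 1, "turn": 0},
  {"jaw": 0.745, "dx": 2, "dy": -2, "dz": 1, "turn": 0},
])

```text
time: 13.15
tool_pos: [0.446, -0.3144, 0.2353]
tool_rot: [0.0, -0.056, 0.998, 0.0]
contact_force: [0.8, 0.7, -1.9]
gripper_width: 0.252
grasp_force: 11.3
```

```bash
cat >> h.py <<'E'
def chk():
    s,R=st();f=grab_frame("scene");print('t %.2f g %.1f w %.3f'%(s['time'],s['grasp_force'],s['gripper_width']))
    print([(round(k['conf'],2),big(k['region']).mean(0).round().tolist()) for k in spotter.outline_of(f,'knob0')])
    o=spotter.outline_of(f,'scoop')
    if o: print('scoop',round(o[0]['conf'],2),np.round(o[0]['extent']))
    for d in(-8,0,10,20,30,40,50):
        P=proj(f,place((SCOOP[:16]-GP)@ROT(np.radians(d)),*s['tool_pos'][:2],np.arctan2(-R[0,1],R[1,1]),s['tool_pos'][2]));print(d,P.min(0).round(),P.max(0).round())
    return f
E
python3 - <<'E'
from h import *
chk()
E
```

```text
t 13.15 g 11.3 w 0.252
[(0.57, [141.0, 181.0]), (0.52, [132.0, 163.0]), (0.51, [248.0, 212.0]), (0.4, [234.0, 210.0])]
scoop 0.96 [105.  96. 157. 184.]
-8 [ 86. 135.] [148. 171.]
0 [ 90. 137.] [150. 177.]
10 [ 95. 139.] [153. 181.]
20 [100. 140.] [155. 183.]
30 [105. 140.] [157. 183.]
40 [110. 139.] [159. 180.]
50 [113. 137.] [161. 176.]
```

Emit:
apply_moves([
  {"jaw": 0.745, "dx": 0, "dy": 0, "dz": 0, "turn": 0},
  {"jaw": 0.745, "dx": 0, "dy": 0, "dz": 0, "turn": 0},
  {"jaw": 0.746, "dx": 0, "dy": 0, "dz": 0, "turn": 0},
])

```text
time: 13.55
tool_pos: [0.446, -0.3145, 0.2355]
tool_rot: [0.0, -0.056, 0.998, -0.0]
contact_force: [0.9, 1.3, -1.4]
gripper_width: 0.255
grasp_force: 11.4
```

```bash
python3 - <<'E'
from h import *
f=chk();print(unproj(f,[[248,212],[234,210]],.017))
E
```

```text
t 13.55 g 11.4 w 0.255
[(0.64, [137.0, 186.0]), (0.63, [248.0, 212.0]), (0.59, [234.0, 210.0]), (0.53, [120.0, 201.0]), (0.32, [299.0, 186.0])]
scoop 0.83 [113.  94. 160. 180.]
-8 [ 86. 135.] [148. 171.]
0 [ 90. 137.] [150. 177.]
10 [ 95. 139.] [153. 181.]
20 [100. 140.] [155. 183.]
30 [105. 140.] [157. 183.]
40 [110. 139.] [159. 180.]
50 [113. 137.] [161. 176.]
[[ 0.51693193 -0.02089111  0.017     ]
 [ 0.51524317 -0.05695916  0.017     ]]
```

Emit:
apply_moves([
  {"jaw": 0.8, "dx": 0, "dy": 0, "dz": 0, "turn": 0},
  {"jaw": 1, "dx": 0, "dy": 0, "dz": 0, "turn": 0},
  {"jaw": 1, "dx": -12, "dy": 0, "dz": -5, "turn": 0},
  {"jaw": 1, "dx": 8, "dy": 0, "dz": -10, "turn": 0},
  {"jaw": 1, "dx": 0, "dy": 0, "dz": -20, "turn": 0},
])

```text
time: 14.12
tool_pos: [0.4429, -0.3142, 0.2533]
tool_rot: [-0.003, -0.055, 0.998, 0.001]
contact_force: [0.8, -1.0, -1.6]
gripper_width: 0.245
grasp_force: 59.1
```

Emit:
apply_moves([
  {"jaw": 1, "dx": 0, "dy": 0, "dz": -20, "turn": 0},
  {"jaw": 1, "dx": 0, "dy": 0, "dz": -50, "turn": 0},
  {"jaw": 1, "dx": 0, "dy": 0, "dz": -80, "turn": 0},
  {"jaw": 1, "dx": 0, "dy": 0, "dz": -80, "turn": 0},
])

```text
time: 14.45
tool_pos: [0.4476, -0.3163, 0.3435]
tool_rot: [0.004, -0.056, 0.998, -0.005]
contact_force: [1.5, 0.2, 0.3]
gripper_width: 0.248
grasp_force: 59.3
```

```bash
python3 - <<'E'
from h import *
f=chk();to(.446,-.314,.235,.112)
a=cv2.resize(f['pixels'][70:230,70:290,::-1],None,fx=3.6,fy=3.6,interpolation=cv2.INTER_CUBIC);cv2.imwrite('pics/fin.png',a)
E
```

```text
t 14.45 g 59.3 w 0.248
[(0.67, [248.0, 212.0]), (0.6, [144.0, 187.0]), (0.48, [119.0, 194.0]), (0.45, [133.0, 185.0])]
scoop 0.9 [ 99.  50. 149. 145.]
-8 [69. 91.] [138. 127.]
0 [74. 94.] [140. 134.]
10 [80. 96.] [143. 140.]
20 [86. 98.] [146. 144.]
30 [92. 98.] [148. 145.]
40 [98. 98.] [150. 143.]
50 [101.  96.] [152. 140.]
t 14.60 pos [ 445.8 -314.5  335. ] dxyz [ -0.3   0.5 100. ] turn 0.000 w 0.245 g 59.2 F [-0.8  0.2 -2.6]
```

View pics/fin.png

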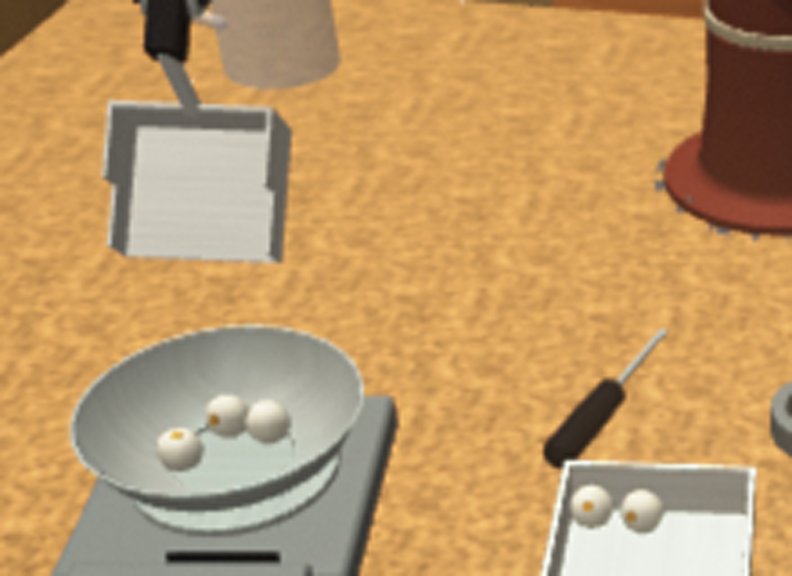

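The picture shows three knobs in the bowl (crop (180,448), (228,415), (268,421)) and two in the tray ((590,505), (640,510)). The scoop is empty. I carry it back to the mat.

Emit:
apply_moves([
  {"jaw": 1, "dx": 0, "dy": 25, "dz": 0, "turn": 0},
  {"jaw": 1, "dx": -3, "dy": 60, "dz": 0, "turn": 0},
  {"jaw": 1, "dx": -6, "dy": 98, "dz": 0, "turn": 0},
  {"jaw": 1, "dx": -9, "dy": 136, "dz": 0, "turn": 0},
  {"jaw": 1, "dx": -12, "dy": 174, "dz": 0, "turn": 0},
])

```text
time: 15.02
tool_pos: [0.4371, -0.1385, 0.3324]
tool_rot: [-0.002, -0.055, 0.998, 0.001]
contact_force: [0.3, 0.1, -1.7]
gripper_width: 0.247
grasp_force: 59.6
```

Emit:
apply_moves([
  {"jaw": 1, "dx": -3, "dy": 38, "dz": 0, "turn": 0},
  {"jaw": 1, "dx": -6, "dy": 76, "dz": 0, "turn": 0},
  {"jaw": 1, "dx": -9, "dy": 114, "dz": 0, "turn": 0},
  {"jaw": 1, "dx": -12, "dy": 152, "dz": 0, "turn": 0},
  {"jaw": 1, "dx": -15, "dy": 190, "dz": 0, "turn": 0},
])

```text
time: 15.43
tool_pos: [0.4306, 0.052, 0.3328]
tool_rot: [-0.002, -0.056, 0.998, 0.0]
contact_force: [0.6, 0.1, -2.1]
gripper_width: 0.245
grasp_force: 59.6
```

Emit:
apply_moves([
  {"jaw": 1, "dx": -3, "dy": 38, "dz": 0, "turn": 0},
  {"jaw": 1, "dx": -6, "dy": 76, "dz": 0, "turn": 0},
  {"jaw": 1, "dx": -9, "dy": 114, "dz": 0, "turn": 0},
  {"jaw": 1, "dx": -12, "dy": 150, "dz": 0, "turn": 0},
  {"jaw": 1, "dx": -15, "dy": 180, "dz": 0, "turn": 0},
])

```text
time: 15.85
tool_pos: [0.4252, 0.2329, 0.3326]
tool_rot: [-0.002, -0.057, 0.998, -0.0]
contact_force: [0.5, 0.4, -2.0]
gripper_width: 0.245
grasp_force: 59.6
```

```bash
python3 - <<'E'
from h import *
to(.5403,.3223,.187,.112)
E
```

```text
t 15.85 pos [425.2 232.9 332.6] dxyz [-125.1   75.8  145.1] turn 0.002 w 0.245 g 59.6 F [ 0.5  0.4 -2. ]
```

Emit:
apply_moves([
  {"jaw": 1, "dx": -22, "dy": 14, "dz": 20, "turn": 0},
  {"jaw": 1, "dx": -48, "dy": 30, "dz": 44, "turn": 0},
  {"jaw": 1, "dx": -74, "dy": 46, "dz": 70, "turn": 0},
  {"jaw": 1, "dx": -100, "dy": 62, "dz": 98, "turn": 0},
  {"jaw": 1, "dx": -125, "dy": 76, "dz": 120, "turn": 0},
])

```text
time: 16.27
tool_pos: [0.5413, 0.3207, 0.2097]
tool_rot: [-0.003, -0.056, 0.998, -0.001]
contact_force: [0.1, -0.0, -2.7]
gripper_width: 0.245
grasp_force: 59.6
```

Emit:
apply_moves([
  {"jaw": 1, "dx": 0, "dy": 0, "dz": 10, "turn": 0},
  {"jaw": 1, "dx": 0, "dy": 0, "dz": 20, "turn": 0},
  {"jaw": 1, "dx": 0, "dy": 0, "dz": 25, "turn": 0},
])

```text
time: 16.52
tool_pos: [0.5406, 0.3194, 0.1866]
tool_rot: [-0.003, -0.056, 0.998, -0.001]
contact_force: [-1.3, 0.1, -2.6]
gripper_width: 0.25
grasp_force: 59.8
```

```bash
python3 - <<'E'
from h import *
to(.5403,.3223,.187,.112);chk()
E
```

```text
t 16.52 pos [540.6 319.4 186.6] dxyz [-0.   2.9 -0.4] turn 0.000 w 0.250 g 59.8 F [-1.3  0.1 -2.6]
t 16.52 g 59.8 w 0.250
[(0.49, [133.0, 185.0])]
scoop 0.85 [367. 159. 419. 253.]
-8 [375. 208.] [439. 253.]
0 [374. 209.] [436. 257.]
10 [372. 210.] [431. 259.]
20 [371. 210.] [427. 259.]
30 [370. 209.] [422. 256.]
40 [368. 207.] [420. 251.]
50 [366. 204.] [419. 245.]
```

Emit:
apply_moves([
  {"jaw": 0.8, "dx": 0, "dy": 2, "dz": 12, "turn": 0},
  {"jaw": 0.748, "dx": 4, "dy": 2, "dz": 20, "turn": 0},
  {"jaw": 0.746, "dx": 22, "dy": 2, "dz": 28, "turn": 0},
  {"jaw": 0.746, "dx": 37, "dy": 2, "dz": 35, "turn": 0},
  {"jaw": 0.746, "dx": 50, "dy": 2, "dz": 43, "turn": 0},
])

```text
time: 17.08
tool_pos: [0.4922, 0.3169, 0.1486]
tool_rot: [0.002, -0.056, 0.998, 0.001]
contact_force: [-0.5, 0.1, 0.1]
gripper_width: 0.254
grasp_force: 15.7
```

```bash
python3 - <<'E'
from h import *
to(.431,.310,.09,.112);chk()
E
```

```text
t 17.08 pos [492.2 316.9 148.6] dxyz [61.8 -0.1 58.4] turn 0.000 w 0.254 g 15.7 F [-0.5  0.1  0.1]
t 17.08 g 15.7 w 0.254
[(0.72, [466.0, 270.0]), (0.67, [144.0, 187.0]), (0.44, [119.0, 194.0]), (0.41, [248.0, 212.0]), (0.4, [392.0, 223.0])]
scoop 0.82 [367. 163. 418. 255.]
-8 [371. 207.] [430. 249.]
0 [370. 208.] [427. 252.]
10 [368. 209.] [423. 255.]
20 [367. 209.] [419. 254.]
30 [366. 208.] [415. 252.]
40 [365. 206.] [413. 247.]
50 [363. 203.] [412. 242.]
```

Emit:
apply_moves([
  {"jaw": 0.746, "dx": 14, "dy": 0, "dz": 12, "turn": 0},
  {"jaw": 0.746, "dx": 27, "dy": 0, "dz": 25, "turn": 0},
  {"jaw": 0.746, "dx": 40, "dy": 0, "dz": 37, "turn": 0},
  {"jaw": 0.746, "dx": 51, "dy": 0, "dz": 48, "turn": 0},
  {"jaw": 0.746, "dx": 60, "dy": 0, "dz": 56, "turn": 0},
])

```text
time: 17.65
tool_pos: [0.4327, 0.3099, 0.0911]
tool_rot: [0.001, -0.056, 0.998, 0.0]
contact_force: [0.6, 0.4, -0.6]
gripper_width: 0.258
grasp_force: 15.0
```

Emit:
apply_moves([
  {"jaw": 0.746, "dx": 2, "dy": 0, "dz": 1, "turn": 0},
  {"jaw": 0.746, "dx": 2, "dy": 0, "dz": 1, "turn": 0},
])

```text
time: 17.82
tool_pos: [0.4303, 0.3096, 0.0901]
tool_rot: [-0.0, -0.056, 0.998, -0.0]
contact_force: [-0.5, -0.4, -2.4]
gripper_width: 0.253
grasp_force: 14.8
```

```bash
python3 - <<'E'
from h import *
to(.431,.310,.09,.112);chk()
E
```

```text
t 17.82 pos [430.3 309.6  90.1] dxyz [-0.7  0.3  0.1] turn 0.000 w 0.253 g 14.8 F [-0.5 -0.4 -2.4]
t 17.82 g 14.8 w 0.253
[(0.59, [247.0, 212.0]), (0.45, [132.0, 185.0]), (0.27, [130.0, 185.0])]
scoop 0.87 [364. 170. 415. 252.]
-8 [364. 208.] [417. 247.]
0 [363. 210.] [415. 250.]
10 [362. 211.] [411. 252.]
20 [361. 210.] [408. 252.]
30 [360. 209.] [405. 250.]
40 [359. 208.] [403. 246.]
50 [357. 205.] [402. 241.]
```

Near level. I release gently, then back straight up.

Emit:
apply_moves([
  {"jaw": 0.74, "dx": 0, "dy": 0, "dz": 0, "turn": 0},
  {"jaw": 0.7, "dx": 0, "dy": 0, "dz": 0, "turn": 0},
  {"jaw": 0.5, "dx": 0, "dy": 0, "dz": 0, "turn": 0},
  {"jaw": 0.2, "dx": 0, "dy": 0, "dz": 0, "turn": 0},
  {"jaw": 0, "dx": 0, "dy": 0, "dz": 0, "turn": 0},
])

```text
time: 18.38
tool_pos: [0.4311, 0.3098, 0.0906]
tool_rot: [0.0, -0.056, 0.998, 0.0]
contact_force: [-0.6, -1.1, -0.2]
gripper_width: 0.714
grasp_force: 0.0
```

Emit:
apply_moves([
  {"jaw": 0, "dx": 0, "dy": 0, "dz": 0, "turn": 0},
  {"jaw": 0, "dx": 0, "dy": 0, "dz": -15, "turn": 0},
  {"jaw": 0, "dx": 0, "dy": 0, "dz": -45, "turn": 0},
  {"jaw": 0, "dx": 0, "dy": 0, "dz": -80, "turn": 0},
  {"jaw": 0, "dx": 0, "dy": 0, "dz": -120, "turn": 0},
])

```text
time: 18.8
tool_pos: [0.4296, 0.3091, 0.2097]
tool_rot: [-0.002, -0.056, 0.998, -0.001]
contact_force: [0.8, 0.7, 0.0]
gripper_width: 1.001
grasp_force: 0.0
```

Emit:
apply_moves([
  {"jaw": 0, "dx": 40, "dy": 0, "dz": 0, "turn": 0},
  {"jaw": 0, "dx": 40, "dy": 0, "dz": -20, "turn": 0},
  {"jaw": 0, "dx": 40, "dy": 0, "dz": -20, "turn": 0},
])

```text
time: 19.05
tool_pos: [0.3905, 0.3055, 0.2325]
tool_rot: [0.002, -0.057, 0.998, 0.001]
contact_force: [1.6, 0.7, 0.2]
gripper_width: 1.005
grasp_force: 0.0
```

```bash
python3 - <<'E'
from h import *
F=[grab_frame(n) for n in("scene","top")]
for f in F:
    o=spotter.outline_of(f,'scoop');print(f['shot'],[(round(k['conf'],2),np.round(k['extent'])) for k in o])
    if o:print(*fit([(f,o[0]['region'])],lambda p:place(SCOOP,p[0],p[1],p[2],.004),[.535,.32,.112]))
    print([(round(k['conf'],2),big(k['region']).mean(0).round().tolist(),unproj(f,big(k['region']).mean(0),.018)[0].round(3).tolist()) for k in spotter.outline_of(f,'knob0')])
to(.431,.310,.09,.112)
E
```

```text
29 [(0.59, array([364., 166., 413., 252.]))]
[0.53557567 0.32153449 0.12037925] 0.6276434648467835
[(0.68, [248.0, 212.0], [0.517, -0.021, 0.018]), (0.64, [234.0, 210.0], [0.518, -0.057, 0.018]), (0.56, [144.0, 187.0], [0.463, -0.314, 0.018]), (0.56, [120.0, 194.0], [0.505, -0.363, 0.018])]
30 [(0.88, array([155., 200., 201., 268.]))]
[0.54239376 0.32096866 0.20896315] 5.634928941692134
[(0.56, [430.0, 209.0], [0.555, -0.346, 0.018]), (0.53, [307.0, 225.0], [0.515, -0.022, 0.018]), (0.48, [412.0, 224.0], [0.516, -0.298, 0.018])]
t 19.35 pos [391.5 305.2 229.6] dxyz [-39.9   0.4 139.6] turn -0.000 w 1.001 g 0.0 F [-0.4 -0.5  0.7]
```

```bash
python3 -c "
from plant import ticket
print(ticket.job_done())"
```

```text
the job is handed in; nothing more can be done
None
```

Job handed in at about 19 s: three knobs are in the bowl, two are still in the tray, and the scoop is back flat on its mat with the gripper clear.

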